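Hang the rinsed spatulas to dry and start the timer

TASK

Take every ring-handled spatula out of the holder block and hang each by its ring on a peg of the drying rack, one spatula to a peg, hanging freely. When all of them hang, push the drying timer's button fully down and let it come back up. Leave the marker standing in the holder, and do not knock the seedling dish or the beaker about.

Things in the scene. Friction and masses are not known exactly. Their poses are not given: they have to be found in the camera images.
- tool0: ring-handled steel spatula, 170 mm, 45 g; 3 to 5 of five alike are present, standing blade down in the holder, yaw within 0.6 of it, leaning up to 4 deg. Origin: lower end; z up the tool. Blade 10 (y) x 3 mm to z 36, rod of 8 mm to 104, ring in the y-z plane (opening 18 mm, 30 over all, axis along x) centred at z 115, thumb grip 14 (y) x 8 mm (x), z 128 to 170: pinch it across y from above
- tool0_eye (a point): centre of the ring of tool0, 115 mm up the tool
- tool1: ring-handled steel spatula, 170 mm, 45 g; 3 to 5 of five alike are present, standing blade down in the holder, yaw within 0.6 of it, leaning up to 4 deg. Origin: lower end; z up the tool. Blade 10 (y) x 3 mm to z 36, rod of 8 mm to 104, ring in the y-z plane (opening 18 mm, 30 over all, axis along x) centred at z 115, thumb grip 14 (y) x 8 mm (x), z 128 to 170: pinch it across y from above
- tool1_eye (a point): centre of the ring of tool1, 115 mm up the tool
- tool2: ring-handled steel spatula, 170 mm, 45 g; 3 to 5 of five alike are present, standing blade down in the holder, yaw within 0.6 of it, leaning up to 4 deg. Origin: lower end; z up the tool. Blade 10 (y) x 3 mm to z 36, rod of 8 mm to 104, ring in the y-z plane (opening 18 mm, 30 over all, axis along x) centred at z 115, thumb grip 14 (y) x 8 mm (x), z 128 to 170: pinch it across y from above
- tool2_eye (a point): centre of the ring of tool2, 115 mm up the tool
- tool3: ring-handled steel spatula, 170 mm, 45 g; 3 to 5 of five alike are present, standing blade down in the holder, yaw within 0.6 of it, leaning up to 4 deg. Origin: lower end; z up the tool. Blade 10 (y) x 3 mm to z 36, rod of 8 mm to 104, ring in the y-z plane (opening 18 mm, 30 over all, axis along x) centred at z 115, thumb grip 14 (y) x 8 mm (x), z 128 to 170: pinch it across y from above
- tool3_eye (a point): centre of the ring of tool3, 115 mm up the tool
- tool4: ring-handled steel spatula, 170 mm, 45 g; 3 to 5 of five alike are present, standing blade down in the holder, yaw within 0.6 of it, leaning up to 4 deg. Origin: lower end; z up the tool. Blade 10 (y) x 3 mm to z 36, rod of 8 mm to 104, ring in the y-z plane (opening 18 mm, 30 over all, axis along x) centred at z 115, thumb grip 14 (y) x 8 mm (x), z 128 to 170: pinch it across y from above
- tool4_eye (a point): centre of the ring of tool4, 115 mm up the tool
- holder: loose grey plastic block, 104 (x) x 164 (y) x 66 mm high, 0.95 kg, with six square wells of 13 mm in 2 rows of 3 (x = -30, 30; y = -60, 0, 60 mm), well floors 6 mm above the table; origin: centre of the underside. The spatulas and the marker stand in it in any order, rings and grips clear above the block
- marker: white marker pen with black cap, 12 mm thick, 130 mm long, no ring, standing in one well of the holder; origin at its lower end, z up. It stays there
- rack: fixed drying rack: level aluminium bar 16 x 16 mm, 370 mm long (y), axis 170 mm above the table, on two end posts over a low white drip tray (14 mm high, from 85 mm in front of the bar to 25 mm behind). Nothing stands above the bar. Five pegs stick out of its front (rack -x, towards the robot). Origin: on the table under the bar's middle; z up
- peg0 (a point): middle of peg 0's free length (rack y = -140 mm). The peg is a straight 6 mm steel rod, 55 mm long, pointing to rack -x and rising 0.2 rad towards its tip: the tip is 27 mm in front of and 5.5 mm above this point, the bar's face 27 mm behind it. Axes as the rack's. A ring hung on it rests with its centre about 6 mm below the peg's axis
- peg1 (a point): middle of peg 1's free length (rack y = -70 mm). The peg is a straight 6 mm steel rod, 55 mm long, pointing to rack -x and rising 0.2 rad towards its tip: the tip is 27 mm in front of and 5.5 mm above this point, the bar's face 27 mm behind it. Axes as the rack's. A ring hung on it rests with its centre about 6 mm below the peg's axis
- peg2 (a point): middle of peg 2's free length (rack y = 0 mm). The peg is a straight 6 mm steel rod, 55 mm long, pointing to rack -x and rising 0.2 rad towards its tip: the tip is 27 mm in front of and 5.5 mm above this point, the bar's face 27 mm behind it. Axes as the rack's. A ring hung on it rests with its centre about 6 mm below the peg's axis
- peg3 (a point): middle of peg 3's free length (rack y = 70 mm). The peg is a straight 6 mm steel rod, 55 mm long, pointing to rack -x and rising 0.2 rad towards its tip: the tip is 27 mm in front of and 5.5 mm above this point, the bar's face 27 mm behind it. Axes as the rack's. A ring hung on it rests with its centre about 6 mm below the peg's axis
- peg4 (a point): middle of peg 4's free length (rack y = 140 mm). The peg is a straight 6 mm steel rod, 55 mm long, pointing to rack -x and rising 0.2 rad towards its tip: the tip is 27 mm in front of and 5.5 mm above this point, the bar's face 27 mm behind it. Axes as the rack's. A ring hung on it rests with its centre about 6 mm below the peg's axis
- timer: loose white drying-timer box, 110 mm (x) x 85 mm (y) x 40 mm high, 0.9 kg, with one round push button on top; origin: centre of the underside
- start_top (a point): centre of the top face of the timer's push button (30 mm diameter, in a low black housing), pressed straight down; 22 mm from the box's middle towards its -x end
- start (a joint): travel of the push button in m: 0 released, 0.006 fully down (5 N); its spring returns it
- dish: square clear dish with seedling rows, 100 x 100 x 16 mm, lying between holder and timer; origin: centre of the underside. Bystander
- beaker: small glass beaker, 66 mm wide, 75 mm high; origin: centre of the underside. Bystander
Things that resemble listed ones, but are neither listed nor needed, are in the scene too. What is shaped like the timer but pink or red is not meant.

How it is judged:
On the way, in this order (a step that is already met when the one before it is completed fails the run):
1. all spatulas present hang released by their rings, each on its own peg ((distance between tool0_eye and peg0 below 0.028 m or distance between tool0_eye and peg1 below 0.028 m or distance between tool0_eye and peg2 below 0.028 m or distance between tool0_eye and peg3 below 0.028 m or distance between tool0_eye and peg4 below 0.028 m) and angle between each of tool0, tool1, tool2, tool3, tool4's own z axis and vertical below 0.35 rad and linear speed of each of tool0, tool1, tool2, tool3, tool4 below 0.05 m/s and contact force between the fingers and tool0 below 0.1 N and (distance between tool1_eye and peg0 below 0.028 m or distance between tool1_eye and peg1 below 0.028 m or distance between tool1_eye and peg2 below 0.028 m or distance between tool1_eye and peg3 below 0.028 m or distance between tool1_eye and peg4 below 0.028 m) and contact force between the fingers and tool1 below 0.1 N and (distance between tool2_eye and peg0 below 0.028 m or distance between tool2_eye and peg1 below 0.028 m or distance between tool2_eye and peg2 below 0.028 m or distance between tool2_eye and peg3 below 0.028 m or distance between tool2_eye and peg4 below 0.028 m) and contact force between the fingers and tool2 below 0.1 N and (distance between tool3_eye and peg0 below 0.028 m or distance between tool3_eye and peg1 below 0.028 m or distance between tool3_eye and peg2 below 0.028 m or distance between tool3_eye and peg3 below 0.028 m or distance between tool3_eye and peg4 below 0.028 m) and contact force between the fingers and tool3 below 0.1 N and (distance between tool4_eye and peg0 below 0.028 m or distance between tool4_eye and peg1 below 0.028 m or distance between tool4_eye and peg2 below 0.028 m or distance between tool4_eye and peg3 below 0.028 m or distance between tool4_eye and peg4 below 0.028 m) and contact force between the fingers and tool4 below 0.1 N and distance between tool0_eye and tool1_eye above 0.045 m and distance between each of tool0_eye, tool1_eye and tool2_eye above 0.045 m and distance between each of tool0_eye, tool1_eye, tool2_eye and tool3_eye above 0.045 m and distance between each of tool0_eye, tool1_eye, tool2_eye, tool3_eye and tool4_eye above 0.045 m), for 0.3 s.
2. the timer's button is pushed fully down (value of joint start above 0.005 m), for 0.05 s.
At the end, for the whole second after the job is handed in: every spatula present hangs still and released, within 20 degrees of upright, its ring centre within 28 mm of the middle of a peg, no two on one peg (ring centres over 45 mm apart); the button is up again (within 1.5 mm); the marker stands in the holder; holder and timer stand level (all of step 1 and value of joint start below 0.0015 m and angle between marker's own z axis and vertical below 0.25 rad and horizontal distance between marker and holder below 0.085 m and height (world z) of marker below 0.03 m and angle between each of holder, timer's own z axis and vertical below 0.1 rad); the robot touches nothing.
It fails at once if the dish is tipped over or moved more than 60 mm (angle between dish's own z axis and vertical above 0.5 rad or distance of dish from where it was at the start of the episode above 0.06 m).
It fails at once if the beaker is tipped over or moved more than 60 mm (angle between beaker's own z axis and vertical above 0.5 rad or distance of beaker from where it was at the start of the episode above 0.06 m).
It fails at once if the marker is pulled out of the holder (height (world z) of marker above 0.05 m).
Of tool0, tool1, tool2, tool3, tool4 only 3 to 5 are there at a start; the rules pass over those that are not, and their reading is None.
At some moment in a run one of timer, holder may be knocked a few centimetres aside while the robot is not near it.
It also fails if it takes over 210 s, if anything falls off the work surface, if the arm or the gripper's body presses on something with over 40 N, if the wrist force passes 120 N, or if a joint passes its speed limit or range.

ROBOT

A 7-joint arm with a two-finger parallel gripper is mounted at the origin on the work surface. World frame = base frame: x ahead of the robot, y to its left, z up, the work surface at z = 0. Lengths are in m, angles in rad, forces in N, time in s.
With the tool pointing down it reaches from about 0.425 to 0.925 m from the base axis. Payload 6.8 kg.
Tool frame: the origin (TCP) lies at the very end of the fingers, on their centre line; the grasp point (between the pads) lies 19 mm behind it; z points along the fingers, y is the line along which they close (so a half turn about z gives the same grasp; the last joint's range is limited). The gripper opens to 85 mm and grips with 20 to 120 N. Pads are 22 mm wide; open, the fingers measure 114 mm over their backs; the gripper's body (76 mm by 85 mm) begins 54 mm behind the grasp point. The pads swing forward as they close: fully open they stand 13 mm farther back than shut.
Start: joints at [1.212, 0.477, 0.022, 1.555, -0.011, 1.109, -0.083], TCP at [0.168, -0.654, 0.231] pointing down, gripper open.
Joint ranges: [-2.96, 2.96], [-0.34, 2.1], [-1.41, 1.46], [0.24, 2.44], [-1.37, 4.51], [0.17, 1.92], [-2.96, 2.96]. Speed limits (rad/s): [2.39, 2.39, 3.14, 3.14, 3.14, 3.14, 3.14].

INTERFACE

Orientations are given as a rotation vector (axis times angle).
In Python, from bench import r gives the robot as it stands. The module is installed in compiled form; this text tells all that it offers.
- The arm moves only by the tool servo_tool, never from a script. Its argument "commands" is a list of rows, each a list of 7 numbers: the turn, a rotation vector about the world's x, y, z in degrees, then the shift along the world's x, y, z in mm, then the closure, from 0 (fully open) to 1 (shut). A call has 1 to 5 rows; each row is the pose to reach, as a shift and turn from the pose commanded when the call began; what a row does not reach only later rows make up. A row lasts 1/12 s, in which the tool goes at most 41.7 mm and 7.16 degrees, less where a joint would pass 70% of its speed; a pose out of reach is approached as far as the arm can. A call with a gripper value outside its range is refused whole. The fingers move at their own pace and stop on an object; "force" is the grip in N (left out, the last holds). Time passes only in rows, so rows that repeat a pose let the fingers close. It gives the time, the measured TCP pose, the force, the opening and the grip force at its end, in the units of the state.
- r.get_obs(): the state, without advancing time (a new reading comes with each control period).
- r.grab_frame(name): name is "scene" or "top"; returns (picture, depth): 480x640x3 uint8, blue, green, red; 480x640 float32, m along the optical axis (not along the pixel's ray), 0 where there is no reading.
- r.camera_info(name): a dict with "vertical_fov" (degrees; the focal length in pixels is half the picture's height over the tangent of half this angle, whatever the lens; pixels are square), "cx", "cy" (the principal point, pixels), "cam_to_world" (4x4, takes a point from camera to world coordinates). Camera axes: x right, y up, looking along -z (the intrinsics and any distortion apply to the point x, -y, -z); pixel columns grow to the right and rows downward; lengths in m; the calibration is good to about 2 mm. A picture is of the moment at which its call begins. camera_info takes no time and is no camera call.
- r.hand_in(): hands the job in; it is judged then, once.
The state is a dict: "clock": time; "joints": joint angles; "qvel": joint speeds; "tau": joint torques, N m; "tcp_pos": TCP position; "orientation": TCP orientation; "contact_force": force on the tool from outside, world axes, zero at the start; "moment": the same for the moment, N m; "grip_width": finger opening in m; "gripper_force": force on a finger pad.
Only numpy, scipy, OpenCV 4.12 (cv2) and the standard library are available. Lean on these libraries where they do the work, as an engineer would, in place of code of your own. Each camera call takes 0.05 s, during which the arm holds its last target. There are 200 camera calls.

## Working session

There is one attempt and no reset: what is moved stays moved. The work goes in short steps, Python scripts to look and compute and a tool call to move; the robot and the scene stay as the last step left them, time stands still between calls to the robot, and variables do not carry over. Pictures are saved under pics/ and viewed, at most 14 in all, crops included, and the job is handed in when it is done.

Besides the shell and the picture viewer there is one more tool, called after ">>>" by a JSON object that holds its "op" and its "data". servo_tool: Moves the arm, as the interface text tells. Its arguments: {"type":"object","properties":{"commands":{"type":"array"},"force":{"type":"number"}},"required":["commands"]}

```bash
mkdir -p pics; python3 - <<'E'
from bench import r
import cv2,numpy as np
o=r.get_obs();print({k:np.round(v,3) for k,v in o.items()})
for n in("scene","top"):
    im,d=r.grab_frame(n);cv2.imwrite(f"pics/{n}0.png",im);np.save(f"pics/{n}0.npy",d)
    print(n,{k:(np.round(v,4).tolist() if not isinstance(v,(str,dict)) else v) for k,v in r.camera_info(n).items()}, (d>0).mean())
E
```

```text
{'clock': np.float64(0.0), 'joints': array([ 1.212,  0.478,  0.022,  1.556, -0.011,  1.109, -0.083]), 'qvel': array([ 0.001, -0.   , -0.001,  0.   , -0.001, -0.001,  0.002]), 'tau': array([-1.0000e-03, -5.9645e+01,  1.6070e+00, -2.8120e+01,  1.2000e-02,
        9.0000e-03,  0.0000e+00]), 'tcp_pos': array([ 0.167, -0.653,  0.23 ]), 'orientation': array([-3.115e+00, -3.930e-01,  1.000e-03]), 'contact_force': array([-0.116,  0.085, -0.487]), 'moment': array([-0.039,  0.003,  0.   ]), 'gripper_force': np.float64(0.0), 'grip_width': np.float64(0.086)}
scene {'vertical_fov': 52.5662, 'cx': 316.4581, 'cy': 237.7946, 'cam_to_world': [[0.6002, -0.4852, 0.6359, 1.088], [0.7996, 0.3451, -0.4914, -0.4586], [0.019, 0.8034, 0.5951, 0.7075], [0.0, 0.0, 0.0, 1.0]]} 0.991240234375
top {'vertical_fov': 51.2864, 'cx': 318.5253, 'cy': 241.4263, 'cam_to_world': [[-0.0082, 0.9986, -0.0517, 0.4238], [-1.0, -0.0079, 0.0059, -0.0029], [0.0055, 0.0518, 0.9986, 1.2759], [0.0, 0.0, 0.0, 1.0]]} 0.99587890625
```

View pics/scene0.png

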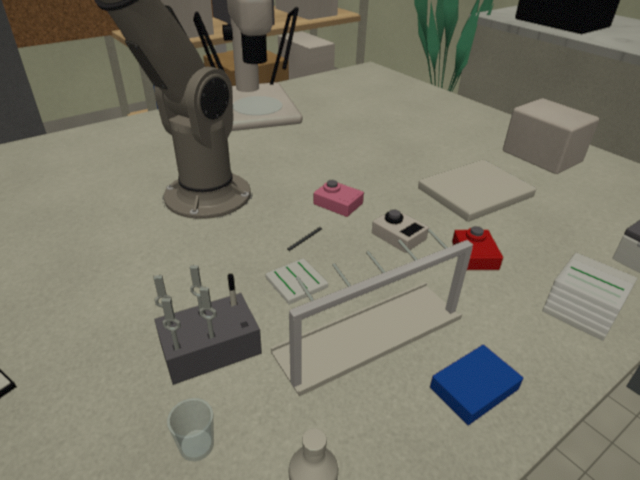

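View pics/top0.png

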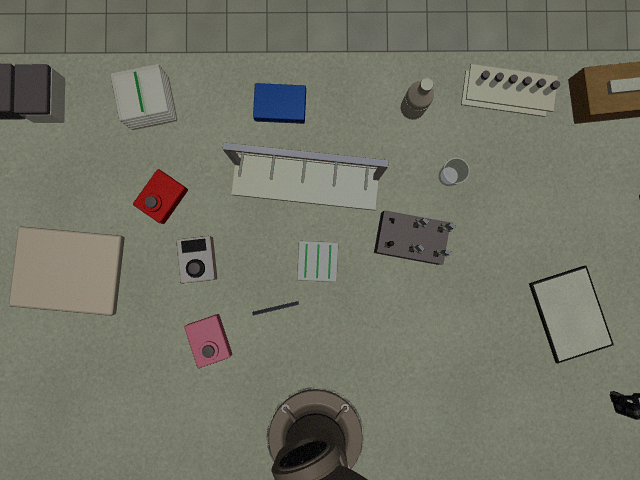

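The scene view shows four spatulas (rings near (165,300), (197,285), (171,322), (207,308)), the marker at (232,290), one empty well, and the rack at (380,310). In the top view the rack bar runs from (228,148) to (385,165) and the holder is centred at (414,238). The white timer's button is at (195,268); pink and red decoys are also present.

```bash
cat > h.py <<'E'
from bench import r
import cv2,numpy as np
def cam(n):
    c=r.camera_info(n);return 240/np.tan(np.radians(c["vertical_fov"])/2),c["cx"],c["cy"],np.array(c["cam_to_world"])
def cloud(n,d):
    f,cx,cy,T=cam(n);v,u=np.mgrid[:480,:640]
    p=np.stack([(u-cx)/f*d,-(v-cy)/f*d,-d],-1);return p@T[:3,:3].T+T[:3,3]
def proj(n,P):
    f,cx,cy,T=cam(n);q=(np.asarray(P)-T[:3,3])@T[:3,:3];return np.stack([cx+f*q[...,0]/-q[...,2],cy+f*q[...,1]/q[...,2]],-1)
def ray(n,uv,z):
    f,cx,cy,T=cam(n);k=np.array([(uv[0]-cx)/f,-(uv[1]-cy)/f,-1])@T[:3,:3].T;return T[:3,3]+k*(z-T[2,3])/k[2]
def grab(n,name):
    im,d=r.grab_frame(n);cv2.imwrite(f"pics/{name}.png",im);return im,d
def crop(im,u0,v0,u1,v1,s,name):
    cv2.imwrite(f"pics/{name}.png",cv2.resize(im[v0:v1,u0:u1],None,fx=s,fy=s,interpolation=cv2.INTER_CUBIC))
E
cat > m.py <<'E'
from h import *
from scipy import ndimage
d={n:np.load(f"pics/{n}0.npy") for n in("top","scene")}
for n in d:
    P=cloud(n,d[n]);z=P[...,2]
    print(n)
    roi=(P[...,0]>.35)&(P[...,0]<.85)&(np.abs(P[...,1])<.5)
    t=roi&(np.abs(z)<.01);print(" table z",np.median(z[t]))
    for lab,lo,hi in(("bar",.174,.186),("holdertop",.058,.072),("grip",.158,.185),("mid",.03,.046)):
        m=roi&(z>lo)&(z<hi);L,k=ndimage.label(m,np.ones((3,3)))
        for i in range(1,k+1):
            q=P[L==i]
            if len(q)<8:continue
            rc=cv2.minAreaRect((q[:,:2]*1000).astype(np.float32))
            print(" ",lab,len(q),"mean",np.round(q.mean(0)*1000,1),"zmax",round(q[:,2].max()*1000),"rect",np.round(rc[0],1),np.round(rc[1],1),round(rc[2],1))
E
python3 m.py
python3 - <<'E'
from h import *
from scipy.spatial.transform import Rotation as R
print(R.from_rotvec(r.get_obs()["orientation"]).as_matrix().round(3))
im=cv2.imread("pics/scene0.png");crop(im,140,250,280,390,4.2,"c1")
im=cv2.imread("pics/top0.png");crop(im,360,195,470,275,7,"c2")
E
```

```text
top
 table z -0.0007860836757538348
  bar 1162 mean [671.9  15.9 177.2] zmax 184 rect [646.8  22. ] [368.3  72.6] 83.2
  bar 53 mean [649.7 162.2 178.6] zmax 185 rect [651.6 161.9] [ 5.7 50.5] 83.3
  bar 56 mean [643.5  92.5 178.8] zmax 185 rect [644.3  92.5] [ 6.1 51.1] 84.2
  bar 40 mean [627.9  24.2 179.8] zmax 186 rect [629.1  23.9] [ 5.8 34.5] 81.6
  bar 48 mean [ 615.5 -115.   178.8] zmax 184 rect [ 615.9 -115.2] [ 5.9 42. ] 83.2
  bar 8 mean [ 522.8 -248.2  175.6] zmax 179 rect [ 522.4 -248.3] [5.9 6.1] 26.1
  bar 12 mean [ 513.2 -305.2  175.7] zmax 180 rect [ 513.3 -305. ] [11.6  7.3] 56.8
  bar 13 mean [ 465.7 -234.5  175.5] zmax 177 rect [ 465.8 -234.2] [11.9  5.3] 54.2
  bar 13 mean [ 454.5 -293.9  176.2] zmax 179 rect [ 454.7 -294.3] [12.6  7.2] 66.5
  holdertop 135 mean [799.5 400.3  65.4] zmax 72 rect [797.7 404. ] [ 42.1 127. ] 30.5
  holdertop 47 mean [ 814.5 -239.5   64.4] zmax 72 rect [ 817.9 -240.8] [57.2 17.6] 50.2
  holdertop 9 mean [688.2 194.7  64.2] zmax 70 rect [687.6 195.7] [ 5.5 13.7] 14.3
  holdertop 89 mean [ 669.8 -360.    66.1] zmax 72 rect [ 668.6 -355
[... 4243 characters left out ...]
40.2] zmax 46 rect [606.5 382.6] [ 85.3 114.8] 55.2
  mid 68 mean [696.4 188.9  38. ] zmax 46 rect [696.4 188.7] [20.8 12.9] 31.4
  mid 178 mean [826.7 354.7  37.4] zmax 46 rect [826.7 354.3] [48.2 11.1] 11.0
  mid 593 mean [ 544.1 -256.    38.1] zmax 46 rect [ 544.5 -253.1] [163.1   5.8] 79.1
  mid 1893 mean [824.5  78.2  35.7] zmax 40 rect [824.   84.9] [133.6  56.3] 87.9
  mid 73 mean [ 657.1 -163.3   37.9] zmax 46 rect [ 655.9 -164.4] [20.6 12.2] 36.4
  mid 245 mean [ 634.6 -343.9   38.3] zmax 46 rect [ 637.8 -344.3] [49.4 21.1] 75.9
  mid 197 mean [ 678.4 -353.8   38.3] zmax 46 rect [ 673.9 -352.5] [56.6 21.5] 77.4
[[ 0.969  0.248 -0.   ]
 [ 0.248 -0.969  0.002]
 [-0.    -0.002 -1.   ]]
```

View pics/c1.png

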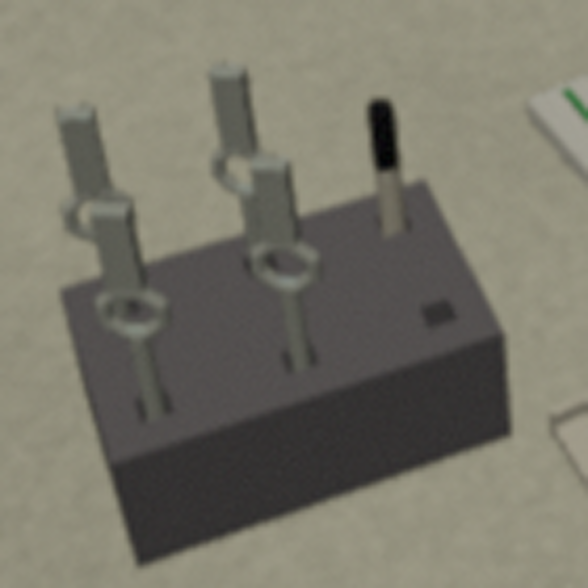

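View pics/c2.png

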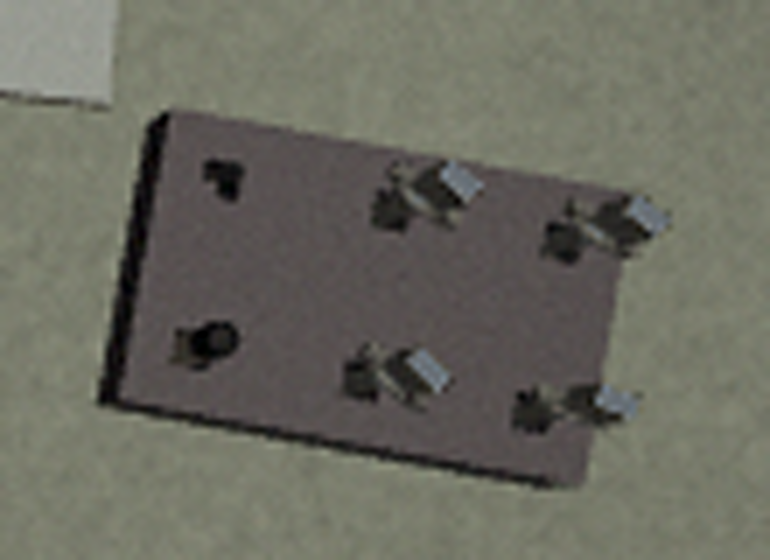

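The crops confirm four spatulas with their grips at roughly 45–70° in world yaw. The capped marker is in the near-left well, and the far-left well is empty. Next I'll refine the rack frame and the grip yaws.

```bash
cat > n.py <<'E'
from h import *
def tops(P,z0=.170):
    z=P[...,2];m=(z>z0)&(z<.186)&(P[...,0]>.40)&(P[...,0]<.58)&(P[...,1]<-.12)&(P[...,1]>-.42)
    k,L,s,c=cv2.connectedComponentsWithStats(m.astype(np.uint8));o=[]
    for i in range(1,k):
        if s[i,4]<8:continue
        q=P[L==i];w,V=np.linalg.eigh(np.cov(q[:,:2].T));a=np.degrees(np.arctan2(V[1,1],V[0,1]))%180
        o.append((np.round(q[:,:2].mean(0)*1000,1).tolist(),round(q[:,2].max()*1000),round(a),s[i,4]))
    return o
E
python3 - <<'E'
from n import *
D={}
for n in("top","scene"):
    P=cloud(n,np.load(f"pics/{n}0.npy"));print(n,*tops(P),sep="\n ")
    z=P[...,2];m=(z>.17)&(z<.19)&(P[...,0]>.5)&(P[...,0]<.75)&(P[...,1]>-.2)&(P[...,1]<.25)
    q=P[m];
    # bar top face: dense band; fit line on bar points
    a=np.radians(83.4)
    for _ in range(4):
        ex=np.array([np.sin(a),-np.cos(a)]);ey=np.array([np.cos(a),np.sin(a)])
        u=q[:,:2]@ex;w=q[:,:2]@ey
        b=u>u.max()-.017
        p=np.polyfit(w[b],u[b],1)[0];a-=p
    print(" ang",np.degrees(a),"u",u.min(),u.max(),np.percentile(u[b],[1,50,99]),"w",w[b].min(),w[b].max(),"mid",(w[b].min()+w[b].max())/2)
    pg=u<u.max()-.024
    ws=np.sort(w[pg]);g=np.split(ws,np.where(np.diff(ws)>.02)[0]+1)
    for s in g:
        k=pg&(w>=s[0])&(w<=s[-1]);t=np.polyfit(u[k]-u.max()+.0435,q[k,2],1)
        print("  peg w",round(s.mean()*1000,1),len(s),"top z at mid, slope",t.round(4))
    ctr=(u.max()-.008)*ex+((w[b].min()+w[b].max())/2)*ey;print(" bar ctr",ctr)
E
```

```text
top
 ([525.5, -245.7], 179, 42, np.int32(25))
 ([514.3, -304.4], 180, 62, np.int32(25))
 ([465.8, -234.4], 177, 47, np.int32(21))
 ([455.0, -294.0], 179, 76, np.int32(26))
 ang 83.40042640876433 u 0.6034066849450574 0.6768031411649795 [0.65996757 0.66740663 0.67597615] w -0.08834109142591115 0.2810802244253908 mid 0.09636956649973984
  peg w -43.6 58 top z at mid, slope [-0.1832  0.1772]
  peg w 26.3 58 top z at mid, slope [-0.1646  0.1775]
  peg w 96.2 58 top z at mid, slope [-0.2341  0.1767]
  peg w 165.9 59 top z at mid, slope [-0.1978  0.1775]
  peg w 235.9 58 top z at mid, slope [-0.1745  0.177 ]
 bar ctr [0.67544713 0.0188656 ]
scene
 ([466.5, -237.7], 178, 59, np.int32(51))
 ([455.4, -296.9], 179, 60, np.int32(52))
 ([525.8, -248.9], 178, 47, np.int32(56))
 ([514.6, -307.8], 179, 55, np.int32(59))
 ang 83.35671845500097 u 0.6035947372287901 0.6772473119463868 [0.66055923 0.67130827 0.67608665] w -0.09146112984503928 0.2798727430072834 mid 0.09420580658112204
  peg w -46.8 105 top z at mid, slope [-0.2028  0.1783]
  peg w 23.1 92 top z at mid, slope [-0.1852  0.1781]
  peg w 93.0 91 top z at mid, slope [-0.2008  0.1778]
  peg w 162.9 87 top z at mid, slope [-0.1954  0.1779]
  peg w 232.7 84 top z at mid, slope [-0.1916  0.178 ]
 bar ctr [0.67565219 0.01614972]
```

>>> {"op": "servo_tool", "data": {"commands": [[0,0,-4,24,27,0,0.5],[0,0,-8,48,54,0,0.5],[0,0,-12,72,81,0,0.5],[0,0,-16,96,108,0,0.5],[0,0,-20,120,135,0,0.5]], "force": 40}}

```text
clock: 0.52
tcp_pos: [0.2882, -0.5172, 0.2309]
orientation: [-3.137, 0.16, 0.001]
contact_force: [0.3, -0.3, -0.1]
grip_width: 0.0428
gripper_force: 0.0
```

>>> {"op": "servo_tool", "data": {"commands": [[0,0,-4,24,27,0,0.5],[0,0,-8,48,54,0,0.5],[0,0,-12,72,81,0,0.5],[0,0,-16,96,108,0,0.5],[0,0,-20,120,135,0,0.5]]}}

```text
clock: 0.93
tcp_pos: [0.4082, -0.3822, 0.2311]
orientation: [-3.062, 0.702, 0.001]
contact_force: [0.5, -0.5, -0.3]
grip_width: 0.0423
gripper_force: 0.0
```

>>> {"op": "servo_tool", "data": {"commands": [[0,0,-4,24,27,0,0.5],[0,0,-8,48,54,0,0.5],[0,0,-12,72,81,0,0.5],[0,0,-16,96,108,0,0.5],[0,0,-20,118,136,0,0.5]]}}

```text
clock: 1.35
tcp_pos: [0.5264, -0.2464, 0.231]
orientation: [2.894, -1.223, -0.001]
contact_force: [1.0, -0.8, -0.5]
grip_width: 0.0426
gripper_force: 0.0
```

>>> {"op": "servo_tool", "data": {"commands": [[0,0,0,-1,-1,-25,0.55],[0,0,0,-1,-1,-50,0.55],[0,0,0,-1,-1,-75,0.55],[0,0,0,-1,-1,-91,0.55],[0,0,0,-1,-1,-91,0.55]]}}

```text
clock: 1.77
tcp_pos: [0.5218, -0.2477, 0.1364]
orientation: [2.896, -1.217, -0.012]
contact_force: [-0.7, 0.2, -0.1]
grip_width: 0.0389
gripper_force: 0.0
```

>>> {"op": "servo_tool", "data": {"commands": [[0,0,0,0,0,0,1],[0,0,0,0,0,0,1],[0,0,0,0,0,0,1],[0,0,0,0,0,0,1],[0,0,0,0,0,0,1]]}}

```text
clock: 2.18
tcp_pos: [0.5251, -0.2492, 0.1414]
orientation: [-2.896, 1.218, -0.003]
contact_force: [-0.3, 0.5, 2.0]
grip_width: 0.0134
gripper_force: 39.9
```

>>> {"op": "servo_tool", "data": {"commands": [[0,0,0,0,0,20,1],[0,0,0,0,0,45,1],[0,0,0,0,0,70,1],[0,0,0,0,0,100,1],[0,0,0,0,0,130,1]]}}

```text
clock: 2.6
tcp_pos: [0.5241, -0.2488, 0.2719]
orientation: [2.896, -1.218, -0.0]
contact_force: [-0.0, -0.4, -0.2]
grip_width: 0.0133
gripper_force: 39.8
```

>>> {"op": "servo_tool", "data": {"commands": [[0,0,0,0,0,25,1],[0,0,0,0,0,50,1],[0,0,0,0,0,70,1],[0,0,0,0,0,70,1],[0,0,0,0,0,70,1]]}}

```text
clock: 3.02
tcp_pos: [0.525, -0.2491, 0.3419]
orientation: [-2.896, 1.218, -0.005]
contact_force: [0.1, 0.5, -0.3]
grip_width: 0.0132
gripper_force: 39.8
```

```bash
python3 - <<'E'
from h import *
a,d=grab("scene","s1");b,e=grab("top","t1");np.save("pics/s1.npy",d);np.save("pics/t1.npy",e)
c=r.get_obs()["tcp_pos"];print(c,proj("scene",c),proj("top",c))
u,v=proj("scene",c).astype(int);crop(a,max(u-60,0),max(v-60,0),u+60,v+100,3.7,"c3")
E
```

```text
[ 0.52397447 -0.24868299  0.33951182] [189.61429894 201.81051469] [445.85062351 213.04321918]
```

View pics/c3.png

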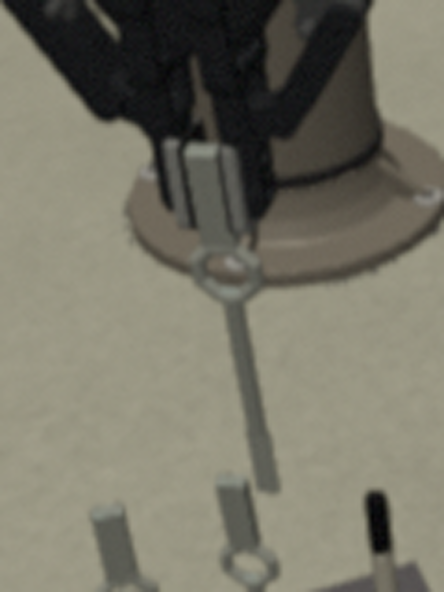

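The crop shows the spatula held between the fingers, ring centre at about (226,273) in the crop, which is scene pixel (190,215). Before hanging I'll measure its axis and the ring centre in the scene view.

```bash
cat > eye.py <<'E'
from h import *
def eye(d):
    c=r.get_obs()["tcp_pos"]
    P=cloud("scene",d);D=P-c
    m=(np.hypot(D[...,0],D[...,1])<.035)&(D[...,2]<-.002)&(D[...,2]>-.145);q=D[m]*1000
    print("tcp",c.round(4),"lowest",q[:,2].min().round(1))
    for lo,hi in((-36,-2),(-80,-40),(-130,-90)):
        s=q[(q[:,2]>lo)&(q[:,2]<hi)]
        print(lo,hi,len(s),"mid",((np.percentile(s,3,0)+np.percentile(s,97,0))/2).round(1),"mean",s.mean(0).round(1))
    s=q[(q[:,2]>-36)&(q[:,2]<-2)];w,V=np.linalg.eigh(np.cov(s[:,:2].T));print("ring y angle",np.degrees(np.arctan2(V[1,1],V[0,1]))%180)
E
python3 -c "
from eye import *
eye(np.load('pics/s1.npy'))"
```

```text
tcp [ 0.524  -0.2487  0.3395] lowest -130.9
-36 -2 203 mid [  5.   -3.9 -18.4] mean [  5.1  -4.  -17.9]
-80 -40 122 mid [  4.2  -2.4 -60.3] mean [  4.5  -3.  -60. ]
-130 -90 122 mid [   1.5   -0.5 -110.1] mean [   1.8   -0.8 -110.3]
ring y angle 47.961804655693
```

>>> {"op": "servo_tool", "data": {"commands": [[0,0,4,6,30,0,1],[0,0,8,12,65,0,1],[0,0,12,18,100,0,1],[0,0,16,25,137,0,1],[0,0,20,31,173,0,1]]}}

```text
clock: 3.53
tcp_pos: [0.5549, -0.0741, 0.3388]
orientation: [3.064, -0.692, -0.004]
contact_force: [0.2, -0.1, -1.0]
grip_width: 0.0134
gripper_force: 39.8
```

>>> {"op": "servo_tool", "data": {"commands": [[0,0,4,6,37,0,1],[0,0,8,12,74,0,1],[0,0,12,19,110,0,1],[0,0,16,25,145,0,1],[0,0,19,32,173,0,1]]}}

```text
clock: 3.95
tcp_pos: [0.5865, 0.1003, 0.3388]
orientation: [-3.137, 0.172, 0.004]
contact_force: [0.2, -0.8, -0.6]
grip_width: 0.0134
gripper_force: 39.8
```

>>> {"op": "servo_tool", "data": {"commands": [[0,0,0,0,0,-30,1],[0,0,0,0,0,-65,1],[0,0,0,0,0,-100,1],[0,0,0,0,0,-125,1],[0,0,0,0,0,-134,1]]}}

```text
clock: 4.37
tcp_pos: [0.584, 0.0961, 0.2005]
orientation: [3.134, -0.181, -0.014]
contact_force: [-0.8, -0.2, 0.2]
grip_width: 0.013
gripper_force: 39.8
```

>>> {"op": "servo_tool", "data": {"commands": [[0,0,0,0,0,0,1],[0,0,0,0,0,0,1]]}}

```text
clock: 4.53
tcp_pos: [0.5876, 0.0971, 0.2065]
orientation: [-3.136, 0.182, 0.001]
contact_force: [0.1, -0.3, -1.0]
grip_width: 0.0132
gripper_force: 39.8
```

```bash
python3 - <<'E'
from eye import *
a,d=grab("scene","s2");eye(d);np.save("pics/s2.npy",d)
c=r.get_obs()["tcp_pos"];u,v=proj("scene",c).astype(int)
for P in((.6477,.0904,.1755),(.6477-.0268,.0904+.0031,.181)): cv2.circle(a,proj("scene",P).astype(int).tolist(),1,(0,0,255),-1)
print(u,v);crop(a,u-60,v-50,u+80,v+90,4,"c4")
E
```

```text
tcp [0.5884 0.0974 0.2076] lowest -127.2
-36 -2 112 mid [ 16.2  -2.5 -18.4] mean [  5.9  -3.2 -18.9]
-80 -40 72 mid [  2.1  -2.4 -59.7] mean [  2.6  -3.  -59.2]
-130 -90 42 mid [   0.3   -0.9 -106.9] mean [  -0.    -1.9 -104. ]
ring y angle 83.38536432138912
390 219
```

View pics/c4.png

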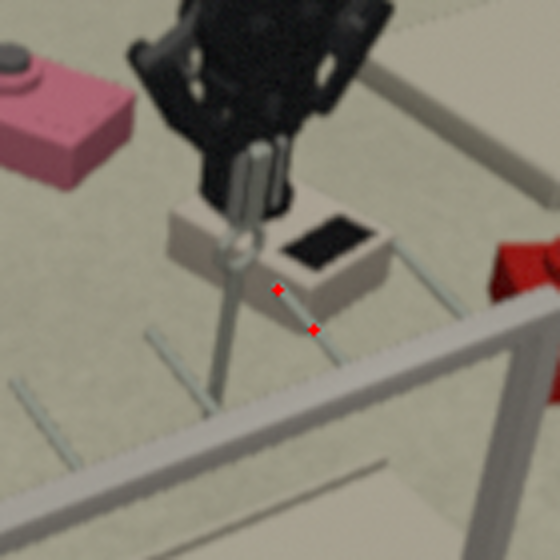

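The marks fall on peg 3's tip and middle, and the ring at crop (236,248) lies on the peg's line, so I'll slide it on.

>>> {"op": "servo_tool", "data": {"commands": [[0,0,0,12,-1.4,-2.4,1],[0,0,0,24,-2.8,-4.8,1],[0,0,0,36,-4.2,-7.2,1],[0,0,0,48,-5.6,-9.6,1],[0,0,0,58,-6.7,-11.8,1]]}}

```text
clock: 5.0
tcp_pos: [0.6477, 0.0904, 0.1968]
orientation: [-3.135, 0.182, -0.006]
contact_force: [-0.1, 0.5, -0.5]
grip_width: 0.0135
gripper_force: 39.8
```

>>> {"op": "servo_tool", "data": {"commands": [[0,0,0,0,0,-2,1],[0,0,0,0,0,-4,1],[0,0,0,0,0,-5,1],[0,0,0,0,0,-5,1],[0,0,0,0,0,-5,1]]}}

```text
clock: 5.42
tcp_pos: [0.6456, 0.0905, 0.1903]
orientation: [-3.136, 0.181, -0.002]
contact_force: [1.0, -0.0, 1.8]
grip_width: 0.0136
gripper_force: 40.2
```

>>> {"op": "servo_tool", "data": {"commands": [[0,0,0,0,0,0,0.75],[0,0,0,0,0,0,0.65],[0,0,0,0,0,0,0.55],[0,0,0,0,0,0,0.55]]}}

```text
clock: 5.75
tcp_pos: [0.6452, 0.0904, 0.1893]
orientation: [3.136, -0.181, -0.001]
contact_force: [-0.3, -0.4, 0.3]
grip_width: 0.0383
gripper_force: 0.0
```

```bash
python3 - <<'E'
from eye import *
a,d=grab("scene","s3")
u,v=proj("scene",(.6477,.0904,.17)).astype(int)
crop(a,u-70,v-70,u+70,v+70,4,"c5")
E
```

```text
(no output)
```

View pics/c5.png

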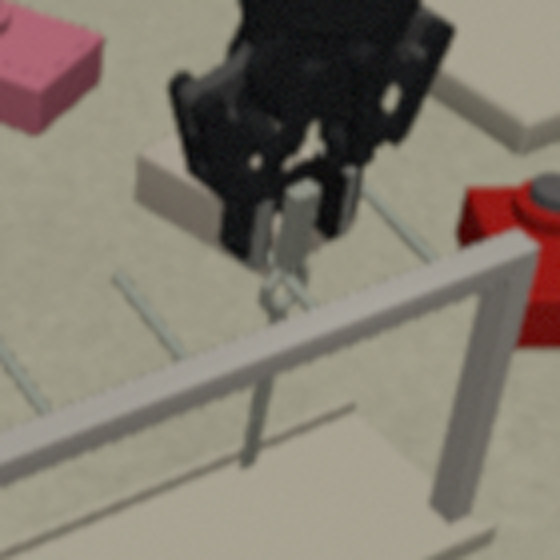

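The spatula hangs on peg 3, ring at crop (275,292), and the fingers are clear. I'll retreat upward and re-measure the tops.

>>> {"op": "servo_tool", "data": {"commands": [[0,0,0,0,0,15,0.55],[0,0,0,0,0,40,0.55],[0,0,0,0,0,75,0.55],[0,0,0,0,0,110,0.55],[0,0,0,0,0,150,0.55]]}}

```text
clock: 6.22
tcp_pos: [0.6446, 0.0902, 0.3399]
orientation: [3.136, -0.181, -0.004]
contact_force: [0.8, 0.9, -0.7]
grip_width: 0.0384
gripper_force: 0.0
```

```bash
cat > look.py <<'E'
from n import *
for n in("top","scene"):
    im,d=r.grab_frame(n);P=cloud(n,d);print(n,*tops(P),sep="\n ")
    m=(P[...,2]>.16)&(P[...,2]<.235)&(P[...,0]>.56)&(P[...,0]<.74)&(P[...,1]>-.2)&(P[...,1]<.25)
    ex=np.array([.9933,-.1152]);ey=np.array([.1152,.9933]);u=P[m][:,:2]@ex;w=P[m][:,:2]@ey;z=P[m][:,2]
    for i in range(5):
        k=(np.abs(w-(-.0452+.0699*i))<.02)&(z>.195)
        if k.sum()>5:print("  hung peg",i,k.sum(),"u,w",u[k].mean().round(4),w[k].mean().round(4),"zmax",z[k].max().round(4))
E
python3 look.py
```

```text
top
 ([519.3, -308.3], 179, 47, np.int32(27))
 ([473.0, -242.0], 179, 56, np.int32(24))
 ([461.0, -295.4], 179, 63, np.int32(25))
scene
 ([472.6, -245.8], 178, 52, np.int32(52))
 ([461.0, -299.0], 178, 58, np.int32(52))
 ([519.8, -312.2], 179, 52, np.int32(60))
  hung peg 3 139 u,w 0.6379 0.1615 zmax 0.2279
```

>>> {"op": "servo_tool", "data": {"commands": [[0,0,-2,-6,-20,0,0.55],[0,0,-5,-16,-52,0,0.55],[0,0,-9,-27,-87,0,0.55],[0,0,-12,-38,-122,0,0.55],[0,0,-15,-50,-158,0,0.55]]}}

```text
clock: 6.73
tcp_pos: [0.5943, -0.0694, 0.3386]
orientation: [3.085, -0.594, -0.002]
contact_force: [-0.2, -0.1, -0.3]
grip_width: 0.0384
gripper_force: 0.0
```

>>> {"op": "servo_tool", "data": {"commands": [[0,0,-4,-11,-36,-12,0.55],[0,0,-8,-22,-72,-30,0.55],[0,0,-12,-33,-106,-55,0.55],[0,0,-16,-44,-138,-80,0.55],[0,0,-18,-53,-168,-105,0.55]]}}

```text
clock: 7.15
tcp_pos: [0.541, -0.2372, 0.2339]
orientation: [2.952, -1.072, 0.0]
contact_force: [0.5, 0.1, 0.4]
grip_width: 0.0383
gripper_force: 0.0
```

>>> {"op": "servo_tool", "data": {"commands": [[0,0,0,-10,-30,0,0.55],[0,0,0,-18,-55,0,0.55],[0,0,0,-23.5,-74.5,-2,0.55],[0,0,0,-23.5,-74.5,-4,0.55]]}}

```text
clock: 7.48
tcp_pos: [0.5157, -0.3156, 0.2301]
orientation: [2.948, -1.077, -0.002]
contact_force: [-0.7, -1.2, -0.3]
grip_width: 0.0384
gripper_force: 0.0
```

>>> {"op": "servo_tool", "data": {"commands": [[0,0,0,0,0,-25,0.55],[0,0,0,0,0,-50,0.55],[0,0,0,0,0,-75,0.55],[0,0,0,0,0,-90,0.55],[0,0,0,0,0,-90,0.55]]}}

```text
clock: 7.9
tcp_pos: [0.5164, -0.3078, 0.1368]
orientation: [-2.955, 1.065, 0.012]
contact_force: [-0.6, 0.6, -0.2]
grip_width: 0.0386
gripper_force: 0.0
```

>>> {"op": "servo_tool", "data": {"commands": [[0,0,0,0,0,0,1],[0,0,0,0,0,0,1],[0,0,0,0,0,0,1],[0,0,0,0,0,0,1],[0,0,0,0,0,0,1]]}}

```text
clock: 8.32
tcp_pos: [0.5194, -0.3098, 0.142]
orientation: [2.955, -1.065, 0.002]
contact_force: [-0.8, 1.0, 1.5]
grip_width: 0.0133
gripper_force: 40.2
```

>>> {"op": "servo_tool", "data": {"commands": [[0,0,0,0,0,12,1],[0,0,0,0,0,28,1],[0,0,0,0,0,48,1],[0,0,0,0,0,72,1],[0,0,0,0,0,100,1]]}}

```text
clock: 8.73
tcp_pos: [0.519, -0.3092, 0.2425]
orientation: [-2.955, 1.065, 0.001]
contact_force: [0.2, -0.6, -0.0]
grip_width: 0.013
gripper_force: 40.0
```

>>> {"op": "servo_tool", "data": {"commands": [[0,0,0,0,0,25,1],[0,0,0,0,0,50,1],[0,0,0,0,0,75,1],[0,0,0,0,0,100,1],[0,0,0,0,0,100,1]]}}

```text
clock: 9.15
tcp_pos: [0.5215, -0.3105, 0.3483]
orientation: [2.955, -1.065, 0.017]
contact_force: [0.1, -1.3, 0.7]
grip_width: 0.0132
gripper_force: 40.0
```

>>> {"op": "servo_tool", "data": {"commands": [[0,0,3,6,30,0,1],[0,0,6,12,65,0,1],[0,0,10,18,100,0,1],[0,0,13,24,135,0,1],[0,0,17,30,170,0,1]]}}

```text
clock: 9.57
tcp_pos: [0.5492, -0.1378, 0.3418]
orientation: [-3.081, 0.613, -0.002]
contact_force: [0.7, -0.0, -0.7]
grip_width: 0.0134
gripper_force: 40.0
```

>>> {"op": "servo_tool", "data": {"commands": [[0,0,3,6,35,0,1],[0,0,6,12,70,0,1],[0,0,10,18,105,0,1],[0,0,13,24,140,0,1],[0,0,16,30,168,0,1]]}}

```text
clock: 9.98
tcp_pos: [0.5791, 0.0319, 0.3419]
orientation: [-3.136, 0.174, -0.002]
contact_force: [0.2, -0.2, -0.4]
grip_width: 0.0131
gripper_force: 40.0
```

>>> {"op": "servo_tool", "data": {"commands": [[0,0,0,0,0,-30,1],[0,0,0,0,0,-65,1],[0,0,0,0,0,-100,1],[0,0,0,0,0,-134,1],[0,0,0,0,0,-134,1]]}}

```text
clock: 10.4
tcp_pos: [0.5749, 0.0279, 0.201]
orientation: [3.134, -0.181, -0.017]
contact_force: [-2.5, 0.0, -0.8]
grip_width: 0.013
gripper_force: 39.9
```

>>> {"op": "servo_tool", "data": {"commands": [[0,0,0,0,0,0,1],[0,0,0,0,0,0,1]]}}

```text
clock: 10.57
tcp_pos: [0.5805, 0.0288, 0.2094]
orientation: [-3.136, 0.182, -0.005]
contact_force: [0.3, 0.2, 0.6]
grip_width: 0.0133
gripper_force: 39.9
```

```bash
python3 - <<'E'
from eye import *
a,d=grab("scene","s4");eye(d)
c=r.get_obs()["tcp_pos"];u,v=proj("scene",c).astype(int)
for P in((.6397,.0211,.1755),(.6397-.0268,.0211+.0031,.181)): cv2.circle(a,proj("scene",P).astype(int).tolist(),1,(0,0,255),-1)
crop(a,u-60,v-50,u+80,v+90,4,"c6")
E
```

```text
tcp [0.581  0.0288 0.2099] lowest -137.0
-36 -2 124 mid [ 13.   -2.  -19.1] mean [  0.7  -2.1 -20.1]
-80 -40 73 mid [ -2.7  -1.5 -59.1] mean [ -2.4  -2.4 -59.4]
-130 -90 67 mid [  -5.1   -1.1 -109.9] mean [  -5.5   -1.7 -110. ]
ring y angle 95.66440528127382
```

View pics/c6.png

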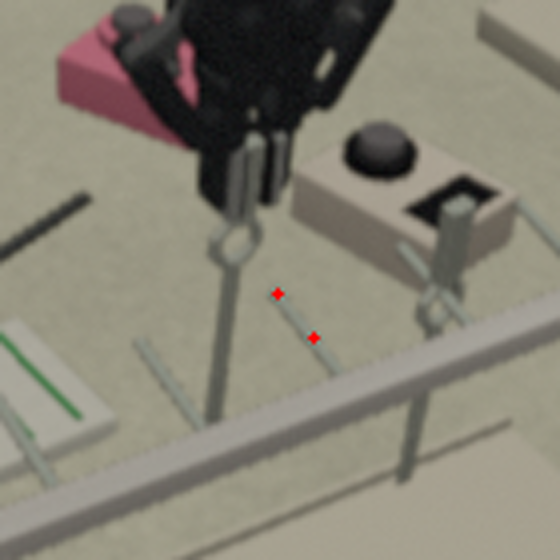

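Ring at crop (235,243) lies on peg 2's line; it sits about 5 mm further back than the first one did, so I'll push a little deeper.

>>> {"op": "servo_tool", "data": {"commands": [[0,0,0,12,-1.4,-1.5,1],[0,0,0,25,-2.9,-4,1],[0,0,0,38,-4.4,-6.7,1],[0,0,0,51,-5.9,-9.3,1],[0,0,0,63,-7.3,-12,1]]}}

```text
clock: 11.03
tcp_pos: [0.6446, 0.0212, 0.1981]
orientation: [-3.136, 0.182, -0.008]
contact_force: [0.3, 0.4, 0.3]
grip_width: 0.0133
gripper_force: 40.0
```

>>> {"op": "servo_tool", "data": {"commands": [[0,0,0,0,0,-2,1],[0,0,0,0,0,-3,1],[0,0,0,0,0,-4,1],[0,0,0,0,0,-4,1]]}}

```text
clock: 11.37
tcp_pos: [0.6418, 0.0214, 0.1918]
orientation: [-3.136, 0.181, -0.001]
contact_force: [-1.2, 0.4, -0.5]
grip_width: 0.0134
gripper_force: 40.0
```

>>> {"op": "servo_tool", "data": {"commands": [[0,0,0,0,0,0,0.75],[0,0,0,0,0,0,0.65],[0,0,0,0,0,0,0.55],[0,0,0,0,0,0,0.55]]}}

```text
clock: 11.7
tcp_pos: [0.6422, 0.0212, 0.1913]
orientation: [3.136, -0.182, 0.001]
contact_force: [0.9, 0.3, -0.4]
grip_width: 0.0388
gripper_force: 0.0
```

>>> {"op": "servo_tool", "data": {"commands": [[0,0,0,0,0,15,0.55],[0,0,0,0,0,40,0.55],[0,0,0,0,0,75,0.55],[0,0,0,0,0,110,0.55],[0,0,0,0,0,150,0.55]]}}

```text
clock: 12.12
tcp_pos: [0.6414, 0.0211, 0.3416]
orientation: [3.136, -0.181, -0.003]
contact_force: [1.1, 0.8, -0.8]
grip_width: 0.0385
gripper_force: 0.0
```

```bash
python3 look.py
```

```text
top
 ([473.0, -242.0], 177, 52, np.int32(22))
 ([460.8, -295.5], 179, 63, np.int32(25))
  hung peg 3 29 u,w 0.6347 0.1677 zmax 0.2283
scene
 ([472.9, -245.9], 178, 55, np.int32(52))
 ([461.0, -299.1], 179, 74, np.int32(54))
  hung peg 2 152 u,w 0.6365 0.0946 zmax 0.2274
  hung peg 3 138 u,w 0.6378 0.1614 zmax 0.2274
```

>>> {"op": "servo_tool", "data": {"commands": [[0,0,-4,-12,-18,0,0.55],[0,0,-8,-28,-44,0,0.55],[0,0,-12,-46,-72,0,0.55],[0,0,-16,-64,-100,-8,0.55],[0,0,-20,-84,-132,-20,0.55]]}}

```text
clock: 12.63
tcp_pos: [0.5583, -0.111, 0.322]
orientation: [-3.056, 0.726, -0.005]
contact_force: [0.3, -0.0, 0.6]
grip_width: 0.0382
gripper_force: 0.0
```

>>> {"op": "servo_tool", "data": {"commands": [[0,0,-4,-20,-30,-20,0.55],[0,0,-8,-40,-62,-40,0.55],[0,0,-11,-60,-92,-60,0.55],[0,0,-11,-75,-116,-80,0.55],[0,0,-11,-85.5,-132.5,-90,0.55]]}}

```text
clock: 13.05
tcp_pos: [0.4693, -0.2459, 0.2288]
orientation: [2.971, -1.018, -0.005]
contact_force: [-0.2, 0.0, -1.0]
grip_width: 0.0386
gripper_force: 0.0
```

>>> {"op": "servo_tool", "data": {"commands": [[0,0,0,0,0,0,0.55],[0,0,0,0,0,-25,0.55],[0,0,0,0,0,-50,0.55],[0,0,0,0,0,-75,0.55],[0,0,0,0,0,-90,0.55]]}}

```text
clock: 13.47
tcp_pos: [0.4725, -0.2422, 0.1392]
orientation: [-2.974, 1.012, 0.002]
contact_force: [-0.1, 0.4, -1.2]
grip_width: 0.0384
gripper_force: 0.0
```

>>> {"op": "servo_tool", "data": {"commands": [[0,0,0,0,0,0,0.55],[0,0,0,0,0,0,1],[0,0,0,0,0,0,1],[0,0,0,0,0,0,1],[0,0,0,0,0,0,1]]}}

```text
clock: 13.88
tcp_pos: [0.4737, -0.2434, 0.1423]
orientation: [-2.974, 1.013, -0.004]
contact_force: [0.0, 0.6, 2.5]
grip_width: 0.0135
gripper_force: 39.4
```

>>> {"op": "servo_tool", "data": {"commands": [[0,0,0,0,0,0,1],[0,0,0,0,0,12,1],[0,0,0,0,0,28,1],[0,0,0,0,0,48,1],[0,0,0,0,0,72,1]]}}

```text
clock: 14.3
tcp_pos: [0.472, -0.2431, 0.2133]
orientation: [2.974, -1.013, -0.002]
contact_force: [0.5, -1.1, -0.9]
grip_width: 0.0136
gripper_force: 39.1
```

>>> {"op": "servo_tool", "data": {"commands": [[0,0,0,0,0,25,1],[0,0,0,0,0,52,1],[0,0,0,0,0,80,1],[0,0,0,0,0,108,1],[0,0,0,0,0,128,1]]}}

```text
clock: 14.72
tcp_pos: [0.4732, -0.2436, 0.3442]
orientation: [2.973, -1.013, 0.006]
contact_force: [0.6, -0.9, -0.1]
grip_width: 0.0134
gripper_force: 39.1
```

>>> {"op": "servo_tool", "data": {"commands": [[0,0,4,8,16,0,1],[0,0,8,20,41,0,1],[0,0,12,32,66,0,1],[0,0,16,45,93,0,1],[0,0,20,59,121,0,1]]}}

```text
clock: 15.13
tcp_pos: [0.5319, -0.1216, 0.3416]
orientation: [3.105, -0.478, 0.002]
contact_force: [-0.0, -0.4, -1.1]
grip_width: 0.0132
gripper_force: 39.2
```

>>> {"op": "servo_tool", "data": {"commands": [[0,0,4,14,28,0,1],[0,0,8,27,55,0,1],[0,0,11,39.5,81.6,0,1],[0,0,11,39.5,81.6,-25,1],[0,0,11,39.5,81.6,-50,1]]}}

```text
clock: 15.55
tcp_pos: [0.5729, -0.0379, 0.2922]
orientation: [-3.136, 0.175, -0.007]
contact_force: [0.6, -0.8, -0.7]
grip_width: 0.0135
gripper_force: 39.2
```

>>> {"op": "servo_tool", "data": {"commands": [[0,0,0,0,0,-30,1],[0,0,0,0,0,-60,1],[0,0,0,0,0,-84,1],[0,0,0,0,0,-84,1],[0,0,0,0,0,-84,1]]}}

```text
clock: 15.97
tcp_pos: [0.5706, -0.0408, 0.2067]
orientation: [3.136, -0.182, -0.003]
contact_force: [0.9, -0.4, 0.1]
grip_width: 0.0133
gripper_force: 39.2
```

```bash
python3 - <<'E'
from eye import *
a,d=grab("scene","s5");eye(d)
c=r.get_obs()["tcp_pos"];u,v=proj("scene",c).astype(int)
for P in((.6316,-.0484,.1755),(.6316-.0268,-.0484+.0031,.181)): cv2.circle(a,proj("scene",P).astype(int).tolist(),1,(0,0,255),-1)
crop(a,u-60,v-50,u+80,v+90,4,"c7")
E
```

```text
tcp [ 0.5719 -0.0407  0.2082] lowest -137.7
-36 -2 119 mid [ 11.8  -1.4 -19. ] mean [ -1.9  -1.7 -21. ]
-80 -40 71 mid [ -6.7  -0.9 -59.5] mean [ -6.2  -1.8 -60. ]
-130 -90 72 mid [ -10.2    0.2 -110.4] mean [ -10.5   -0.6 -111.2]
ring y angle 177.89887691095132
```

View pics/c7.png

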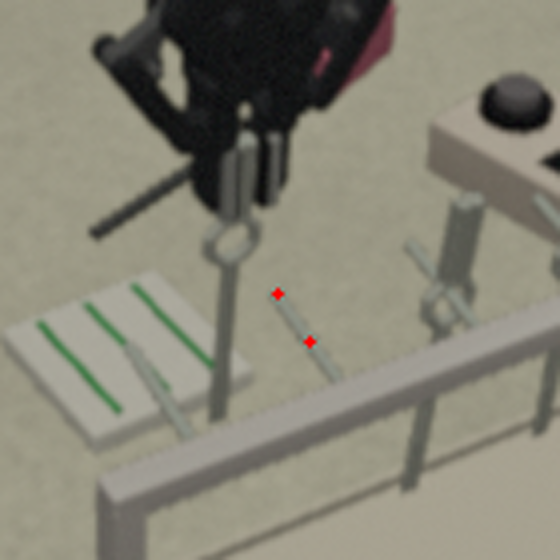

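Ring at crop (231,241) is on peg 1's line and about 4 mm further back, so I'll use a 67 mm stroke.

>>> {"op": "servo_tool", "data": {"commands": [[0,0,0,12,-1.4,0,1],[0,0,0,26,-3,-3.3,1],[0,0,0,40,-4.6,-6.1,1],[0,0,0,54,-6.2,-9,1],[0,0,0,67,-7.7,-11.6,1]]}}

```text
clock: 16.43
tcp_pos: [0.6406, -0.0486, 0.1983]
orientation: [-3.136, 0.182, -0.007]
contact_force: [0.4, -0.5, -0.3]
grip_width: 0.013
gripper_force: 39.2
```

>>> {"op": "servo_tool", "data": {"commands": [[0,0,0,0,0,-2,1],[0,0,0,0,0,-4,1],[0,0,0,0,0,-5,1],[0,0,0,0,0,-5,1]]}}

```text
clock: 16.77
tcp_pos: [0.6382, -0.0483, 0.1914]
orientation: [3.136, -0.182, 0.002]
contact_force: [0.9, 0.0, 0.0]
grip_width: 0.0129
gripper_force: 39.2
```

>>> {"op": "servo_tool", "data": {"commands": [[0,0,0,0,0,0,0.75],[0,0,0,0,0,0,0.65],[0,0,0,0,0,0,0.55],[0,0,0,0,0,0,0.55]]}}

```text
clock: 17.1
tcp_pos: [0.6381, -0.0484, 0.1906]
orientation: [3.136, -0.182, 0.0]
contact_force: [0.7, 0.4, 0.4]
grip_width: 0.0385
gripper_force: 0.0
```

>>> {"op": "servo_tool", "data": {"commands": [[0,0,0,0,0,15,0.55],[0,0,0,0,0,40,0.55],[0,0,0,0,0,75,0.55],[0,0,0,0,0,110,0.55],[0,0,0,0,0,148,0.55]]}}

```text
clock: 17.52
tcp_pos: [0.6375, -0.0484, 0.3393]
orientation: [3.136, -0.182, -0.003]
contact_force: [0.4, -0.3, 0.7]
grip_width: 0.0387
gripper_force: 0.0
```

```bash
python3 look.py
```

```text
top
 ([460.8, -295.3], 179, 64, np.int32(25))
  hung peg 2 44 u,w 0.634 0.099 zmax 0.2299
  hung peg 3 45 u,w 0.6352 0.1654 zmax 0.227
scene
 ([461.0, -299.2], 179, 70, np.int32(54))
  hung peg 1 165 u,w 0.6385 0.0257 zmax 0.2268
  hung peg 2 154 u,w 0.6365 0.0946 zmax 0.228
  hung peg 3 141 u,w 0.6378 0.1614 zmax 0.2267
```

>>> {"op": "servo_tool", "data": {"commands": [[0,0,-3,-14,-20,0,0.55],[0,0,-6,-30,-42,0,0.55],[0,0,-9,-50,-70,0,0.55],[0,0,-12,-70,-98,-8,0.55],[0,0,-15,-90,-126,-20,0.55]]}}

```text
clock: 18.03
tcp_pos: [0.5477, -0.1755, 0.3191]
orientation: [3.085, -0.593, 0.004]
contact_force: [-0.2, -0.2, -0.0]
grip_width: 0.0386
gripper_force: 0.0
```

>>> {"op": "servo_tool", "data": {"commands": [[0,0,-2,-20,-28,-20,0.55],[0,0,-2,-40,-56,-40,0.55],[0,0,-2,-60,-84,-60,0.55],[0,0,-2,-76,-107,-75,0.55],[0,0,-2,-87.6,-122.1,-88,0.55]]}}

```text
clock: 18.45
tcp_pos: [0.4576, -0.2992, 0.2289]
orientation: [3.073, -0.649, -0.003]
contact_force: [-1.1, -0.4, 0.5]
grip_width: 0.0387
gripper_force: 0.0
```

>>> {"op": "servo_tool", "data": {"commands": [[0,0,0,0,0,0,0.55],[0,0,0,0,0,-25,0.55],[0,0,0,0,0,-50,0.55],[0,0,0,0,0,-75,0.55],[0,0,0,0,0,-89.6,0.55]]}}

```text
clock: 18.87
tcp_pos: [0.4601, -0.2951, 0.1386]
orientation: [-3.074, 0.642, 0.003]
contact_force: [-0.1, -0.1, -0.1]
grip_width: 0.0384
gripper_force: 0.0
```

>>> {"op": "servo_tool", "data": {"commands": [[0,0,0,0,0,0,0.55],[0,0,0,0,0,0,1],[0,0,0,0,0,0,1],[0,0,0,0,0,0,1],[0,0,0,0,0,0,1]]}}

```text
clock: 19.28
tcp_pos: [0.4613, -0.2968, 0.1421]
orientation: [3.074, -0.643, 0.003]
contact_force: [0.3, -0.8, 0.1]
grip_width: 0.0132
gripper_force: 39.0
```

>>> {"op": "servo_tool", "data": {"commands": [[0,0,0,0,0,0,1],[0,0,0,0,0,12,1],[0,0,0,0,0,28,1],[0,0,0,0,0,48,1],[0,0,0,0,0,72,1]]}}

```text
clock: 19.7
tcp_pos: [0.46, -0.2963, 0.2131]
orientation: [-3.075, 0.643, 0.002]
contact_force: [0.6, 0.3, -0.3]
grip_width: 0.0133
gripper_force: 39.0
```

>>> {"op": "servo_tool", "data": {"commands": [[0,0,0,0,0,25,1],[0,0,0,0,0,50,1],[0,0,0,0,0,75,1],[0,0,0,0,0,95,1],[0,0,0,0,0,108,1]]}}

```text
clock: 20.12
tcp_pos: [0.4613, -0.2968, 0.324]
orientation: [3.074, -0.643, 0.006]
contact_force: [1.2, 1.2, -0.5]
grip_width: 0.0136
gripper_force: 39.0
```

>>> {"op": "servo_tool", "data": {"commands": [[0,0,3,10,18,0,1],[0,0,6,23,42,0,1],[0,0,9,36,66,0,1],[0,0,12,49,90,0,1],[0,0,15,64,116,0,1]]}}

```text
clock: 20.53
tcp_pos: [0.5248, -0.1792, 0.3209]
orientation: [3.133, -0.232, 0.0]
contact_force: [-0.3, 0.1, -0.2]
grip_width: 0.0132
gripper_force: 39.0
```

>>> {"op": "servo_tool", "data": {"commands": [[0,0,2,14,26,0,1],[0,0,2,27,49,0,1],[0,0,2,38.6,70.4,0,1],[0,0,2,38.6,70.4,-20,1],[0,0,2,38.6,70.4,-45,1]]}}

```text
clock: 20.95
tcp_pos: [0.5655, -0.107, 0.2773]
orientation: [-3.136, 0.174, -0.008]
contact_force: [-0.1, -0.3, -0.7]
grip_width: 0.0129
gripper_force: 39.0
```

>>> {"op": "servo_tool", "data": {"commands": [[0,0,0,0,0,-25,1],[0,0,0,0,0,-50,1],[0,0,0,0,0,-68,1],[0,0,0,0,0,-68,1],[0,0,0,0,0,-68,1]]}}

```text
clock: 21.37
tcp_pos: [0.5627, -0.1095, 0.2074]
orientation: [-3.136, 0.18, 0.003]
contact_force: [0.5, 0.1, 0.2]
grip_width: 0.0135
gripper_force: 39.0
```

```bash
python3 - <<'E'
from eye import *
a,d=grab("scene","s6");eye(d)
c=r.get_obs()["tcp_pos"];u,v=proj("scene",c).astype(int)
for P in((.6236,-.1178,.1755),(.6236-.0268,-.1178+.0031,.181)): cv2.circle(a,proj("scene",P).astype(int).tolist(),1,(0,0,255),-1)
crop(a,u-60,v-50,u+80,v+90,4,"c8")
E
```

```text
tcp [ 0.5637 -0.1097  0.2086] lowest -137.5
-36 -2 139 mid [ 12.3  -1.1 -19.5] mean [ -0.7  -1.6 -20.6]
-80 -40 68 mid [ -3.8  -0.5 -59.9] mean [ -3.6  -1.6 -58.8]
-130 -90 78 mid [  -6.3   -0.2 -110.3] mean [  -6.9   -1.  -110.8]
ring y angle 43.03625068594903
```

View pics/c8.png

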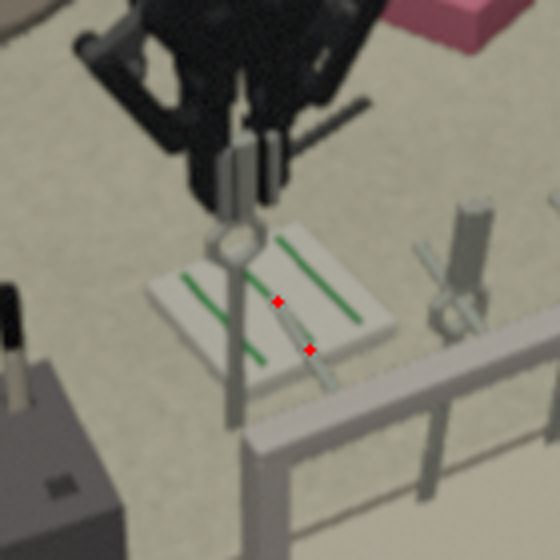

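Ring at crop (236,241) is on peg 0's line, so I'll slide it on the same way.

>>> {"op": "servo_tool", "data": {"commands": [[0,0,0,12,-1.8,-1,1],[0,0,0,25,-3.3,-3.7,1],[0,0,0,38,-4.8,-6.4,1],[0,0,0,52,-6.5,-9.3,1],[0,0,0,64,-8,-12,1]]}}

```text
clock: 21.83
tcp_pos: [0.6293, -0.1181, 0.1981]
orientation: [3.136, -0.181, 0.006]
contact_force: [0.6, 0.4, 0.1]
grip_width: 0.0132
gripper_force: 39.0
```

>>> {"op": "servo_tool", "data": {"commands": [[0,0,0,0,0,-2,1],[0,0,0,0,0,-4,1],[0,0,0,0,0,-5,1],[0,0,0,0,0,-5,1]]}}

```text
clock: 22.17
tcp_pos: [0.6269, -0.118, 0.1914]
orientation: [3.136, -0.182, 0.001]
contact_force: [0.6, -0.3, -0.6]
grip_width: 0.0135
gripper_force: 39.0
```

>>> {"op": "servo_tool", "data": {"commands": [[0,0,0,0,0,0,0.75],[0,0,0,0,0,0,0.65],[0,0,0,0,0,0,0.55],[0,0,0,0,0,0,0.55]]}}

```text
clock: 22.5
tcp_pos: [0.6271, -0.1181, 0.191]
orientation: [3.136, -0.182, 0.0]
contact_force: [0.6, -0.1, 0.8]
grip_width: 0.0384
gripper_force: 0.0
```

>>> {"op": "servo_tool", "data": {"commands": [[0,0,0,0,0,15,0.55],[0,0,0,0,0,40,0.55],[0,0,0,0,0,75,0.55],[0,0,0,0,0,110,0.55],[0,0,0,0,0,145,0.55]]}}

```text
clock: 22.92
tcp_pos: [0.6268, -0.118, 0.3373]
orientation: [-3.136, 0.182, 0.001]
contact_force: [1.6, -0.8, -0.3]
grip_width: 0.0385
gripper_force: 0.0
```

>>> {"op": "servo_tool", "data": {"commands": [[0,0,0,-15,8,0,0.55],[0,0,0,-40,24,0,0.7],[0,0,0,-70,44,0,0.9],[0,0,0,-100,64,0,1],[0,0,0,-130,84,0,1]]}}

```text
clock: 23.33
tcp_pos: [0.4957, -0.0334, 0.3357]
orientation: [3.136, -0.182, -0.0]
contact_force: [-0.6, 0.8, 0.1]
grip_width: -0.0
gripper_force: 0.0
```

```bash
python3 look.py; python3 - <<'E'
from h import *
for n in("scene","top"):
    a,d=grab(n,n+"9");P=cloud(n,d);z=P[...,2]
    m=(z>.054)&(z<.072)&(P[...,0]>.3)&(P[...,0]<.56)&(P[...,1]>.15)&(P[...,1]<.4)
    m2=(z>.03)&(z<.046)&(P[...,0]>.3)&(P[...,0]<.54)&(P[...,1]>.15)&(P[...,1]<.4)
    q=P[m];print(n,len(q),"button",((q.min(0)+q.max(0))/2).round(4),q[:,2].max().round(4),"box",cv2.minAreaRect((P[m2][:,:2]*1000).astype(np.float32)),a[m].mean(0))
print(r.get_obs()["tcp_pos"])
E
```

```text
top
  hung peg 1 46 u,w 0.6363 0.0301 zmax 0.2263
  hung peg 2 48 u,w 0.6339 0.099 zmax 0.2269
  hung peg 3 44 u,w 0.6352 0.1654 zmax 0.228
scene
  hung peg 0 174 u,w 0.6372 -0.0461 zmax 0.2273
  hung peg 1 165 u,w 0.6384 0.0257 zmax 0.2269
  hung peg 2 151 u,w 0.6366 0.0944 zmax 0.2273
  hung peg 3 139 u,w 0.6379 0.1613 zmax 0.2277
scene 109 button [0.4274 0.287  0.0599] 0.0657 box ((431.03515625, 284.06146240234375), (273.2319641113281, 106.43067932128906), 21.994091033935547) [69.41284404 71.72477064 74.68807339]
top 138 button [0.426  0.2925 0.0603] 0.0665 box ((430.24273681640625, 289.51763916015625), (275.1704406738281, 108.43108367919922), 20.71390724182129) [62.75362319 62.52173913 67.55797101]
[ 0.49693131 -0.03379548  0.33645445]
```

View pics/scene9.png

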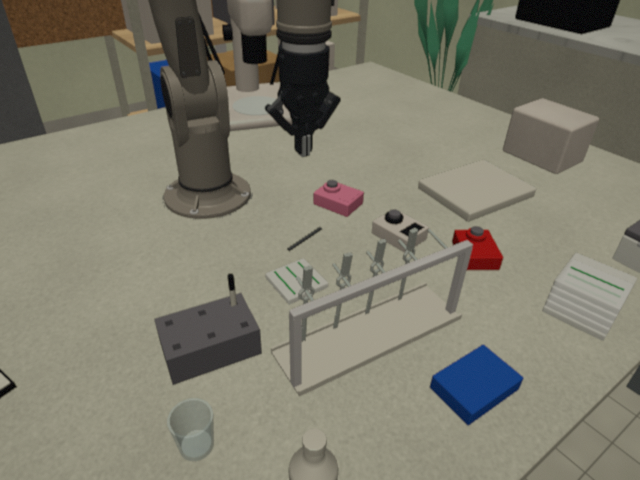

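The picture shows all four spatulas hanging on the rack (grips at (308,270) to (412,238)), the marker still in the holder at (232,290), and the white timer's button at (394,216). Next is the press.

>>> {"op": "servo_tool", "data": {"commands": [[0,0,0,-6,25,0,1],[0,0,0,-14,62,0,1],[0,0,0,-22,100,-10,1],[0,0,0,-30,136,-25,1],[0,0,0,-38,170,-45,1]]}}

```text
clock: 23.95
tcp_pos: [0.4608, 0.1376, 0.2916]
orientation: [-3.134, 0.184, -0.005]
contact_force: [1.3, -0.3, -0.4]
grip_width: -0.0001
gripper_force: 0.0
```

>>> {"op": "servo_tool", "data": {"commands": [[0,0,0,-8,34,-25,1],[0,0,0,-16,70,-50,1],[0,0,0,-24,106,-80,1],[0,0,0,-31,138,-110,1],[0,0,0,-34.5,156,-140,1]]}}

```text
clock: 24.37
tcp_pos: [0.4267, 0.2917, 0.1552]
orientation: [-3.133, 0.182, -0.003]
contact_force: [1.6, -0.2, 0.2]
grip_width: 0.0001
gripper_force: 0.0
```

>>> {"op": "servo_tool", "data": {"commands": [[0,0,0,0,0,-30,1],[0,0,0,0,0,-55,1],[0,0,0,0,0,-70,1],[0,0,0,0,0,-76,1],[0,0,0,0,0,-76,1]]}}

```text
clock: 24.78
tcp_pos: [0.4256, 0.2879, 0.0779]
orientation: [3.135, -0.183, -0.004]
contact_force: [0.3, -1.1, 0.3]
grip_width: -0.0001
gripper_force: 0.0
```

>>> {"op": "servo_tool", "data": {"commands": [[0,0,0,0,0,-3,1],[0,0,0,0,0,-6,1],[0,0,0,0,0,-9,1],[0,0,0,0,0,-12,1],[0,0,0,0,0,-12,1]]}}

```text
clock: 25.2
tcp_pos: [0.4255, 0.2884, 0.0676]
orientation: [3.136, -0.182, 0.0]
contact_force: [-0.1, -0.0, 0.3]
grip_width: -0.0003
gripper_force: 0.0
```

>>> {"op": "servo_tool", "data": {"commands": [[0,0,0,0,2,-2,1],[0,0,0,0,2,-4,1],[0,0,0,0,2,-6,1],[0,0,0,0,2,-8,1],[0,0,0,0,2,-8,1]]}}

```text
clock: 25.62
tcp_pos: [0.4255, 0.2909, 0.0595]
orientation: [-3.136, 0.181, -0.0]
contact_force: [-0.1, 0.5, 3.0]
grip_width: -0.0001
gripper_force: 1.4
```

>>> {"op": "servo_tool", "data": {"commands": [[0,0,0,0,0,-1,1],[0,0,0,0,0,-2,1],[0,0,0,0,0,-3,1],[0,0,0,0,0,-3,1]]}}

```text
clock: 25.95
tcp_pos: [0.4255, 0.2909, 0.0567]
orientation: [-3.136, 0.181, -0.001]
contact_force: [-0.9, 0.7, 4.0]
grip_width: 0.0001
gripper_force: 2.2
```

>>> {"op": "servo_tool", "data": {"commands": [[0,0,0,0,0,-1,1],[0,0,0,0,0,-2,1],[0,0,0,0,0,-3,1],[0,0,0,0,0,-3,1]]}}

```text
clock: 26.28
tcp_pos: [0.4257, 0.291, 0.0557]
orientation: [3.136, -0.182, 0.002]
contact_force: [-6.1, -4.0, 27.7]
grip_width: -0.0001
gripper_force: 13.8
```

>>> {"op": "servo_tool", "data": {"commands": [[0,0,0,0,0,-1,1],[0,0,0,0,0,-2,1],[0,0,0,0,0,-2,1]]}}

```text
clock: 26.53
tcp_pos: [0.4257, 0.2911, 0.0553]
orientation: [3.135, -0.182, 0.004]
contact_force: [-11.2, -7.2, 46.5]
grip_width: 0.0002
gripper_force: 23.5
```

Bottomed out (the force rises steeply with no further travel), so I'll release, retreat and verify.

>>> {"op": "servo_tool", "data": {"commands": [[0,0,0,0,0,5,1],[0,0,0,0,0,15,1],[0,0,0,0,0,40,1],[0,0,0,0,0,75,1],[0,0,0,0,0,110,1]]}}

```text
clock: 26.95
tcp_pos: [0.4244, 0.2894, 0.1618]
orientation: [3.134, -0.182, -0.005]
contact_force: [0.8, 0.4, 0.6]
grip_width: 0.0001
gripper_force: 0.0
```

>>> {"op": "servo_tool", "data": {"commands": [[0,0,0,0,0,30,1],[0,0,0,0,0,60,1],[0,0,0,0,0,80,1],[0,0,0,0,0,80,1],[0,0,0,0,0,80,1]]}}

```text
clock: 27.37
tcp_pos: [0.4258, 0.2903, 0.2422]
orientation: [-3.136, 0.183, -0.002]
contact_force: [0.6, -0.2, -0.3]
grip_width: 0.0002
gripper_force: 0.0
```

```bash
python3 look.py; python3 - <<'E'
from h import *
grab("scene","s10")
o=r.get_obs();print(o["clock"],o["tcp_pos"],abs(o["qvel"]).max())
E
```

```text
top
  hung peg 0 45 u,w 0.6347 -0.0411 zmax 0.2264
  hung peg 1 47 u,w 0.6362 0.03 zmax 0.2282
  hung peg 2 46 u,w 0.634 0.099 zmax 0.2276
  hung peg 3 45 u,w 0.6352 0.1654 zmax 0.227
scene
  hung peg 0 175 u,w 0.6372 -0.046 zmax 0.2273
  hung peg 1 161 u,w 0.6385 0.0257 zmax 0.2278
  hung peg 2 153 u,w 0.6364 0.0946 zmax 0.2273
  hung peg 3 138 u,w 0.6378 0.1614 zmax 0.2278
27.5167 [0.42470446 0.28962041 0.24002904] 0.00510559604662852
```

View pics/s10.png

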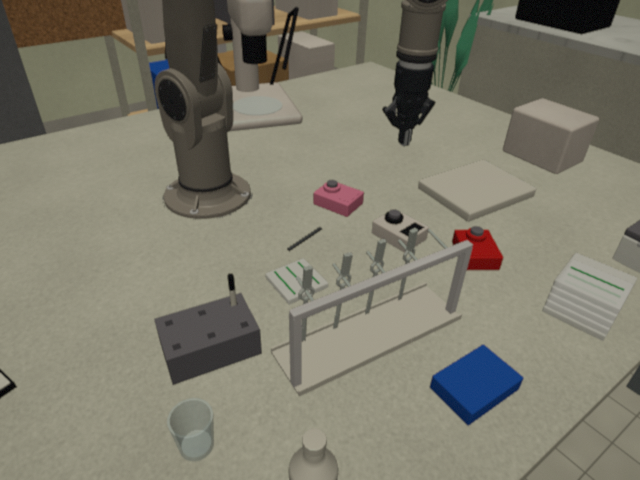

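The final picture shows four spatulas hanging on the rack, the marker standing at (232,290), the timer level at (400,228), and the arm clear of everything.

```bash
python3 -c "
from bench import r
print(r.hand_in())"
```

```text
the job is handed in; nothing more can be done
None
```

I hung all four spatulas on pegs 0–3, pressed the white timer's button until it bottomed out and released it, left the marker in the holder and the dish and beaker untouched, and handed the job in; the hand-in returned no verdict, and I did not measure the button's return directly.

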